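# Tong a biscuit onto the scale

### The arm

A 6-joint arm with a two-finger parallel gripper is mounted at the origin on a cart in front of the work surface, level with it; the furniture and walls round the work are solid. World frame = base frame: x ahead of the robot, y to its left, z up, the work surface at z = 0. Lengths are in m, angles in rad, forces in N, time in s.
With the tool pointing down it reaches from about 0.3 to 0.875 m from the base axis. Payload 6.4 kg.
Tool frame: the origin (TCP) lies midway between the tips of the shut fingers; the grasp point (between the pads) lies 19 mm behind it (grasp_offset is the distance from the TCP to the grasp point, in m); z points along the fingers, y is the line along which they close (so a half turn about z gives the same grasp; the last joint's range is limited). The gripper opens to 85 mm and grips with 20 to 120 N. Pads are 22 mm wide; open, the fingers measure 114 mm over their backs; the gripper's body (76 mm by 85 mm) begins 54 mm behind the grasp point. The pads swing forward as they close: fully open they stand 13 mm farther back than shut.
Start: joints at [-1.323, 0.181, 1.607, -0, 1.354, -0.206], TCP at [0.252, -0.517, 0.231] pointing down, gripper open.
Joint ranges: [-2.99, 2.99], [-0.89, 2.07], [0.3, 2.58], [-1.14, 4.28], [0, 2.63], [-3.12, 3.12]. Speed limits (rad/s): [2.57, 2.57, 3.01, 3.14, 3.14, 3.14].

### API

Orientations are given as a unit quaternion [w, x, y, z].
In Python, from bench import * gives the robot as it stands. The module is installed in compiled form; this text tells all that it offers.
- The arm moves only by the tool servo_tool, never from a script. Its argument "commands" is text: rows parted by semicolons, each of 7 numbers parted by spaces: the turn, a rotation vector about the tool's x, y, z in rad, then the shift along the tool's x, y, z in mm, then the opening, from 0 (shut) to 1 (fully open). In form: wx wy wz dx dy dz claw; .... A call has 1 to 5 rows; each row shifts and turns the commanded pose from where the row before left it, along the tool's axes as they then stand; what a row does not reach is not made up. A row lasts 1/8 s, in which the tool goes at most 62.5 mm and 10.7 degrees, less where a joint would pass 70% of its speed; a pose out of reach is approached as far as the arm can. A call with a gripper value outside its range is refused whole. The fingers move at their own pace and stop on an object; the grip force is fixed at half the most. Time passes only in rows, so rows that do not move let the fingers close. It gives the time, the measured TCP pose, the force, the opening and the grip force at its end, in the units of the state.
- get_obs(): the state, without advancing time (a new reading comes with each control period).
- camera(name): name is "scene" or "side" or "wrist"; returns the picture (384x512x3 uint8, blue, green, red); there is no depth.
- calibration(name): a dict with "fx", "fy", "cx", "cy" (pixels), "R" (3x3) and "t" (3): a world point X has camera coordinates R X + t. Camera axes: x right, y down, z forward; pixel columns grow to the right and rows downward; lengths in m; the calibration is good to about 2 mm. A picture is of the moment at which its call begins: read the wrist's pose just before it. calibration takes no time and is no camera call; for the wrist camera it gives the pose at the moment of the call.
- hand_in(): hands the job in; it is judged then, once.
The state is a dict: "time_s": time; "q": joint angles; "dq": joint speeds; "joint_efforts": joint torques, N m; "eef_pos": TCP position; "eef_rot": TCP orientation; "wrist_force": force on the tool from outside, world axes, zero at the start; "torque": the same for the moment, N m; "opening": opening from 0.0 (shut) to 1.0 (fully open); "grasp_force": force on a finger pad.
Only numpy, scipy, OpenCV 4.12 (cv2) and the standard library are available. Lean on these libraries where they do the work, as an engineer would, in place of code of your own. Each camera call takes 0.05 s, during which the arm holds its last target. There are 200 camera calls.

### The job

Use the sprung tongs to move the middle one of the three biscuits from the mat to the middle of the scale's steel pan: squeeze it in the tongs, lower it onto the pan the right way up without dropping it, and let it go. Then lay the tongs flat on the bare bench top, clear of mat and scale. Never touch the biscuit with the gripper itself, and leave the other two biscuits and the small lidded jar where they are.

Things in the scene. Friction and masses are not known exactly. Their poses are not given: they have to be found in the camera images.
- tongs: Loose steel serving tongs with black rubber grip sleeves, lying on their side so that the arms open and close horizontally; 0.11 kg, 240 mm long. Origin: on the underside, midway between the sleeves, under the grip point; x to the tips, y to the left arm, z up. Hinges at x -88 mm, butt ends at -112; sleeves x -33 to +33, z 0 to 28 mm; paddle tips x 82 to 124, z 0 to 26 mm.
- tongs_grip (a point): Where to grip the tongs: midway between the sleeves, 20 mm above their underside (above the origin). Relaxed, the sleeves measure 57 mm over their outsides here. Held at about 50 mm the tongs are secure and the gap at the tips is still about 50 mm; a biscuit is gripped at about 44 mm. 1 mm less here takes 2.2 mm off the gap. The springs push back 3 N a side at first, 8 N on a biscuit.
- tongs_tip (a point): Point midway between the two paddles, 105 mm ahead of the tongs' origin and 13 mm above their underside: where the biscuit should be gripped. The gap between the paddles here is 66 mm relaxed and 16 mm at the stops.
- tongs_left (a joint): Squeeze of the left arm, rad: 0 relaxed (sprung open), 0.13 at its stop; about 0.075 on a biscuit. The right arm is alike.
- biscuit: The middle biscuit of the row of three, to be moved: a round piped biscuit 39 mm across at most (firm over 37 mm) and 23 mm high, 25 g, loose. Origin: centre of its underside, z up when the right way up.
- biscuit_left: One outer biscuit of the row, about 80 to 90 mm from the middle one along the mat's +y; same size; must stay where it is.
- biscuit_right: The other outer biscuit, about 80 to 90 mm from the middle one along the mat's -y; same size; must stay where it is.
- mat: Flat grey pastry mat 110 x 225 x 2 mm fixed to the bench, under the biscuits. Origin: centre of its underside; y is its long side and the row's direction.
- scale: Bench scale, white plastic housing with a flat steel pan, fixed to the bench. Housing 180 x 150 mm, from x = -105 to +75 mm, top 28 mm above the bench, key panel at its -x end (toward the robot) up to 32 mm high. Origin: on the bench under the pan's centre; z up.
- scale_pan (a point): Centre of the pan's flat top, 40 mm above the bench; pan 120 mm (x) by 130 mm (y), without a rim; same axes as the scale.
- sample_jar: Small clear jar of biscuits with a black lid, 60 mm across and 67 mm high, standing behind the work; a bystander. Origin: centre of its underside.
Mind the look-alikes: they are no part of the job. Leave any green, orange or red look-alike of the biscuit alone.

How it is judged:
On the way, in this order (a step that is already met when the one before it is completed fails the run):
1. the middle biscuit is lifted clear, held by the tongs (contact force between tongs and biscuit above 0.3 N and height (world z) of biscuit above 0.03 m), for 0.2 s.
2. the biscuit stands on the pan and the tongs have let go of it (contact force between tongs and biscuit below 0.02 N and horizontal distance between biscuit and scale_pan below 0.03 m and contact force between biscuit and scale above 0.05 N and angle between biscuit's own z axis and vertical below 0.15 rad), for 0.2 s.
At the end, for the whole second after the job is handed in: The middle biscuit stands upright (within 9 deg) at rest on the pan, within 30 mm of its centre, free of the tongs; the tongs lie flat and still on the bench, touching neither scale nor mat; the other biscuits are within 12 mm and the small jar within 20 mm of their starts (horizontal distance between biscuit and scale_pan below 0.03 m and contact force between biscuit and scale above 0.05 N and angle between biscuit's own z axis and vertical below 0.15 rad and linear speed of each of biscuit, tongs below 0.02 m/s and contact force between biscuit and tongs below 0.02 N and height (world z) of tongs between -0.005 and 0.005 m and angle between tongs's own z axis and vertical below 0.08 rad and contact force between tongs and scale below 0.02 N and contact force between tongs and mat below 0.02 N and distance of each of biscuit_left, biscuit_right from where it was at the start of the episode below 0.012 m and distance of sample_jar from where it was at the start of the episode below 0.02 m).
It fails at once if the gripper or arm touches the middle biscuit (contact force between any of the fingers, the arm and biscuit above 0.05 N).
It fails at once if the biscuit is let go more than about 15 mm above the pan's height (dropped) (height (world z) of biscuit above 0.055 m and contact force between tongs and biscuit below 0.005 N).
It fails at once if another biscuit is pushed more than 12 mm (distance of any of biscuit_left, biscuit_right from where it was at the start of the episode above 0.012 m).
It fails at once if the small jar is pushed more than 20 mm (distance of sample_jar from where it was at the start of the episode above 0.02 m).
It also fails if it takes over 53 s, if anything falls off the work surface, if the arm or the gripper's body presses on something with over 40 N, if the wrist force passes 120 N, or if a joint passes its speed limit or range.

## Working session

There is one attempt and no reset: what is moved stays moved. The work goes in short steps, Python scripts to look and compute and a tool call to move; the robot and the scene stay as the last step left them, time stands still between calls to the robot, and variables do not carry over. Pictures are saved under pics/ and viewed, at most 10 in all, crops included, and the job is handed in when it is done.

Besides the shell and the picture viewer there is one more tool, called after "Emit:" by a JSON object that holds its "api" and its "payload". servo_tool: Moves the arm, as the interface text tells. Its arguments: {"type":"object","properties":{"commands":{"type":"string"}},"required":["commands"]}

```bash
mkdir -p pics; python3 - <<'E'
from bench import *
import cv2
o=get_obs();print(o['time_s'],o['eef_pos'],o['eef_rot'],o['opening'],o['wrist_force'])
for n in ("scene","side"):
    cv2.imwrite(f"pics/{n}0.png",camera(n));c=calibration(n);print(n,c)
E
```

```text
0.0 [ 0.25194284 -0.51622558  0.23036685] [-9.10996594e-04  9.74367872e-01  2.24958707e-01 -1.90111690e-05] 1.0027880699942169 [ 0.1097576  -0.20422381  0.47770634]
scene {'fx': 375.9119455848867, 'fy': 375.9119455848867, 'cx': 258.466539053887, 'cy': 188.24344493740782, 'R': array([[ 0.6276823 , -0.77838425,  0.01152765],
       [-0.41254115, -0.34515445, -0.84301732],
       [ 0.66017023,  0.52439142, -0.53776288]]), 't': array([-0.31492955,  0.31870457,  0.658718  ])}
side {'fx': 400.21535912824726, 'fy': 400.21535912824726, 'cx': 254.79350060701134, 'cy': 195.86695645018463, 'R': array([[ 0.99746758, -0.06683752,  0.02431426],
       [-0.01783929, -0.56605016, -0.82417776],
       [ 0.06884908,  0.82165684, -0.56580902]]), 't': array([-0.56929825,  0.08468487,  0.86451646])}
```

View pics/scene0.png

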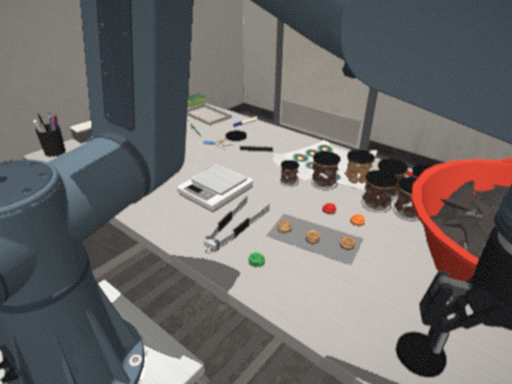

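View pics/side0.png

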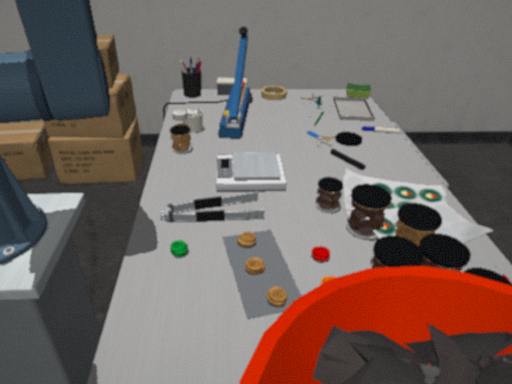

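The scene view shows the scale at about (215,187), the tongs from hinge (210,243) to tips (268,207), the biscuits at (284,227), (313,237) and (347,242), and the small jar at (289,172). In the side view the tongs' sleeves are at (207,203) and (210,216), the biscuits at (247,240), (255,265) and (277,296), and the pan at (258,166).

```bash
cat > h.py <<'E'
import numpy as np, cv2
def ray(c,u,v,z):
    R=np.array(c['R']);t=np.array(c['t']);o=-R.T@t
    d=R.T@np.array([(u-c['cx'])/c['fx'],(v-c['cy'])/c['fy'],1.])
    return o+d*(z-o[2])/d[2]
def proj(c,X):
    p=np.array(c['R'])@np.array(X)+np.array(c['t']);return c['fx']*p[0]/p[2]+c['cx'],c['fy']*p[1]/p[2]+c['cy']
def tri(c1,p1,c2,p2):
    A=[];b=[]
    for c,p in((c1,p1),(c2,p2)):
        R=np.array(c['R']);t=np.array(c['t'])
        for k,(f,cc) in enumerate(((c['fx'],c['cx']),(c['fy'],c['cy']))):
            m=(p[k]-cc)/f; A.append(R[k]-m*R[2]); b.append(m*t[2]-t[k])
    return np.linalg.lstsq(np.array(A),np.array(b),rcond=None)[0]
E
python3 - <<'E'
from bench import *; from h import *
s,d=calibration("scene"),calibration("side")
for n,c,L in(("scene",s,{"b1":(284,227,.012),"b2":(313,237,.012),"b3":(347,242,.012),"sl1":(227,217,.025),"sl2":(241,227,.025),"hinge":(210,243,.02),"tip1":(246,199,.02),"tip2":(268,207,.02),"jar":(289,165,.067),"pan":(222,179,.04)}),
 ("side",d,{"b1":(247,240,.012),"b2":(255,265,.012),"b3":(277,296,.012),"sl1":(207,203,.025),"sl2":(210,216,.025),"hinge":(166,213,.02),"tip1":(256,199,.02),"tip2":(263,214,.02),"jar":(330,185,.067),"pan":(258,166,.04)})):
  for k,(u,v,z) in L.items(): print(n,k,ray(c,u,v,z).round(3))
w=calibration("wrist");o=get_obs();R=np.array(w['R']);print(w['fx'],w['cx'],w['cy']);print("cam pos",-R.T@np.array(w['t']),"fwd",R[2],"right",R[0], o['eef_pos'])
from scipy.spatial.transform import Rotation as Ro
q=o['eef_rot'];print(Ro.from_quat([q[1],q[2],q[3],q[0]]).as_matrix().round(3))
E
```

```text
scene b1 [ 0.545 -0.051  0.012]
scene b2 [ 0.559 -0.131  0.012]
scene b3 [ 0.596 -0.207  0.012]
scene sl1 [0.469 0.081 0.025]
scene sl2 [0.46  0.025 0.025]
scene hinge [0.37  0.046 0.02 ]
scene tip1 [0.571 0.102 0.02 ]
scene tip2 [0.58 0.03 0.02]
scene jar [0.745 0.076 0.067]
scene pan [0.584 0.208 0.04 ]
side b1 [ 0.55  -0.051  0.012]
side b2 [ 0.562 -0.127  0.012]
side b3 [ 0.597 -0.208  0.012]
side sl1 [0.462 0.069 0.025]
side sl2 [0.471 0.019 0.025]
side hinge [0.37 0.04 0.02]
side tip1 [0.579 0.089 0.02 ]
side tip2 [0.591 0.028 0.02 ]
side jar [0.751 0.073 0.067]
side pan [0.592 0.212 0.04 ]
297.9646462693227 255.35749254259508 187.28149371215346
cam pos [ 0.31570325 -0.48581325  0.37222681] fwd [-0.25360291 -0.12209972 -0.95957137] right [ 0.43758538 -0.89917602 -0.00123367] [ 0.25194877 -0.51628615  0.23043428]
[[ 0.899  0.438 -0.   ]
 [ 0.438 -0.899  0.002]
 [ 0.    -0.002 -1.   ]]
```

Emit:
{"api": "servo_tool", "payload": {"commands": "0 0 0 27 -55 0 1;0 0 0 27 -55 0 1;0 0 0 27 -55 0 1;0 0 0 27 -55 0 1;0 0 0 27 -55 0 1"}}

```text
time_s: 0.72
eef_pos: [0.2525, -0.2084, 0.2308]
eef_rot: [-0.0, 0.974, 0.225, 0.0]
wrist_force: [1.3, 0.4, 0.7]
opening: 1.003
grasp_force: 0.0
```

Emit:
{"api": "servo_tool", "payload": {"commands": "0 0 0 57 -17 -4 1;0 0 0 57 -17 -4 1;0 0 0 57 -17 -4 1;0 0 0.15 50 -17 -4 1;0 0 0.15 50 -17 -4 1"}}

```text
time_s: 1.35
eef_pos: [0.4647, -0.0197, 0.2512]
eef_rot: [0.0, 0.997, 0.076, -0.0]
wrist_force: [0.3, -0.8, 0.8]
opening: 1.0
grasp_force: 0.0
```

```bash
python3 - <<'E'
from bench import *; from h import *
import pickle
o=get_obs();c=calibration("wrist");im=camera("wrist");cv2.imwrite("pics/w1.png",im);pickle.dump(c,open("w1.pkl","wb"))
print(o['time_s'],o['eef_pos'],o['eef_rot'])
E
```

```text
1.35 [ 0.46473386 -0.01967787  0.25119918] [ 6.27683870e-05  9.97123062e-01  7.57996574e-02 -8.25076677e-05]
```

View pics/w1.png

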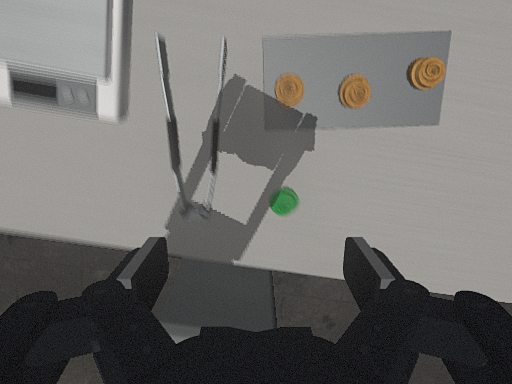

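The wrist view shows the biscuits at (289,90), (355,91) and (427,73). The tongs' tips are at (160,38) and (224,40), the sleeves near (173,143) and (215,145), and the hinge near (196,208). The scale's corner is at the top left.

```bash
python3 - <<'E'
from bench import *; from h import *
c=calibration("wrist");im=camera("wrist");cv2.imwrite("pics/w2.png",im)
hsv=cv2.cvtColor(im,cv2.COLOR_BGR2HSV)
def blobs(m,amin):
    n,l,st,ce=cv2.connectedComponentsWithStats(m.astype(np.uint8))
    return [(ce[i],st[i]) for i in range(1,n) if st[i,4]>amin]
for ce,st in blobs(((hsv[...,0]<25)&(hsv[...,1]>110)&(hsv[...,2]>60)),150): print("bis",ce.round(1),st,ray(c,*ce,.013).round(4))
m=(hsv[...,2]<60);m[:100]=0;m[180:]=0;m[:,:155]=0;m[:,235:]=0
for ce,st in blobs(m,60): print("sleeve",ce.round(1),st,ray(c,*ce,.020).round(4))
g=cv2.cvtColor(im,cv2.COLOR_BGR2GRAY)
# mat corners: min area rect of mat grey region
m=((g>95)&(g<150)&(hsv[...,1]<40)); m[:20]=0;m[140:]=0;m[:,:262]=0
m=cv2.morphologyEx(m.astype(np.uint8),cv2.MORPH_CLOSE,np.ones((25,25)))
k=max(cv2.findContours(m,0,2)[0],key=cv2.contourArea);b=cv2.boxPoints(cv2.minAreaRect(k))
for p in b: print("mat",p,ray(c,*p,.002).round(4))
crop=im[0:240,130:330];cv2.imwrite("pics/w2c.png",cv2.resize(crop,None,fx=2.5,fy=2.5,interpolation=cv2.INTER_CUBIC))
E
```

```text
bis [427.3  76.4] [409  62  37  32 906] [ 0.5956 -0.2073  0.013 ]
bis [292.   95.3] [277  81  29  32 633] [ 0.5512 -0.0506  0.013 ]
bis [356.5  96.8] [341  80  31  34 792] [ 0.5608 -0.1288  0.013 ]
sleeve [178.7 148.1] [172 126  12  52 234] [0.4683 0.0801 0.02  ]
sleeve [217.9 152.3] [215 127   8  53 312] [0.4701 0.0308 0.02  ]
mat [262.  20.] [ 0.63   -0.0019  0.002 ]
mat [511.  20.] [ 0.6714 -0.2916  0.002 ]
mat [511. 139.] [ 0.5385 -0.3441  0.002 ]
mat [262. 139.] [ 0.4923 -0.0225  0.002 ]
```

View pics/w2c.png

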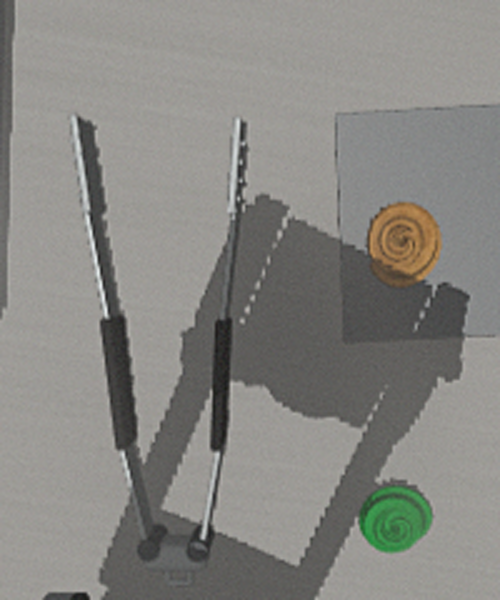

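The crop shows the sleeve silhouette centres at crop (119,384) and (221,384), the hinge pins at (149,547) and (198,546), and the tip tops at (76,118) and (239,120).

```bash
python3 - <<'E'
from bench import *; from h import *
c=calibration("wrist")
f=lambda u,v,z:ray(c,130+u/2.5,v/2.5,z)
for z in (.014,.026):
  s1,s2=f(119,384,z),f(221.5,384,z);h1,h2=f(149,547,z),f(198,546,z);t1,t2=f(76,118,z),f(239,120,z)
  S,H,T=(s1+s2)/2,(h1+h2)/2,(t1+t2)/2
  d=T-H
  print(z,"S",S[:2].round(4),"H",H[:2].round(4),"T",T[:2].round(4),"len",np.linalg.norm(d),"head",np.degrees(np.arctan2(d[1],d[0])),"sleeve sep",np.linalg.norm(s1-s2),"tip",np.linalg.norm(t1-t2))
  u=d/np.linalg.norm(d); print("origin from H", (H+u*.088)[:2], "from T",(T-u*.124)[:2])
s,e=calibration("scene"),calibration("side")
o=get_obs();print(o['eef_pos'],o['time_s'])
# pan corners: crops
for n in("scene","side"):
  im=camera(n);x0,y0=((170,155) if n=="scene" else (210,145))
  cv2.imwrite(f"pics/p_{n}.png",cv2.resize(im[y0:y0+60,x0:x0+90],None,fx=8,fy=8,interpolation=cv2.INTER_CUBIC))
a,b=cv2.imread("pics/p_scene.png"),cv2.imread("pics/p_side.png")
cv2.imwrite("pics/p.png",cv2.resize(np.vstack([a,b]),None,fx=.6,fy=.6))
E
```

```text
0.014 S [0.4599 0.0542] H [0.3709 0.0434] T [0.5831 0.0726] len 0.21420108376963257 head 7.837033430593085 sleeve sep 0.05258695795090906 tip 0.07592245694075579
origin from H [0.45806035 0.05540558] from T [0.46024087 0.05570572]
0.026 S [0.4623 0.0522] H [0.3761 0.0418] T [0.5816 0.07  ] len 0.2074157012827245 head 7.8370334305930855 sleeve sep 0.05092112780084493 tip 0.07351741350856254
origin from H [0.46330276 0.05376292] from T [0.45876128 0.05313782]
[ 0.46640003 -0.01872446  0.2510366 ] 1.45
```

View pics/p.png

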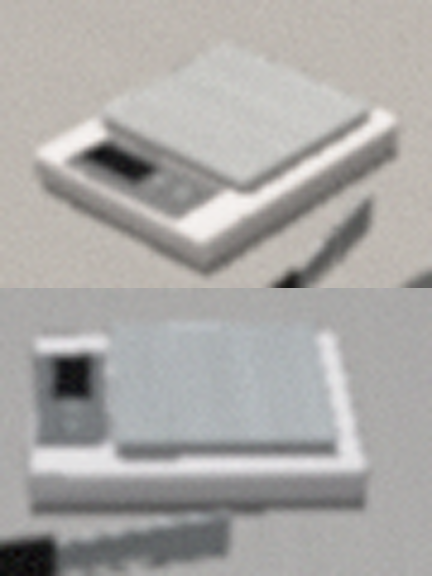

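The scene crop shows the pan's top corners at about (103,117), (228,42), (372,110) and (243,182). In the side crop they are about (110,35), (315,35), (336,153) and (118,154), after the row offset.

```bash
python3 - <<'E'
from bench import *; from h import *
s,e=calibration("scene"),calibration("side")
A=[(170+u/4.8,155+v/4.8) for u,v in((103,117),(228,42),(372,110),(243,182))]
B=[(210+u/4.8,145+v/4.8) for u,v in((110,35),(315,35),(336,153),(118,154))]
P=np.array([ray(s,*p,.04)[:2] for p in A]);Q=np.array([ray(e,*p,.04)[:2] for p in B])
for X in(P,Q):
  print(X.round(4).tolist(),X.mean(0).round(4)); print(np.linalg.norm(X-np.roll(X,-1,0),axis=1).round(3))
E
```

```text
[[0.5238, 0.2767], [0.6439, 0.2848], [0.6383, 0.1534], [0.5261, 0.1583]] [0.583  0.2183]
[0.12  0.132 0.112 0.118]
[[0.528, 0.2894], [0.6475, 0.2868], [0.6443, 0.1561], [0.5293, 0.1583]] [0.5873 0.2226]
[0.12  0.131 0.115 0.131]
```

Emit:
{"api": "servo_tool", "payload": {"commands": "0 0 0.015 3 -36 30 1;0 0 0 3 -36 50 1;0 0 0 0 0 50 1;0 0 0 0 0 20 1;0 0 0 0 0 0 1"}}

```text
time_s: 2.17
eef_pos: [0.457, 0.0498, 0.0997]
eef_rot: [-0.0, 0.998, 0.07, -0.002]
wrist_force: [-0.3, -0.4, 0.5]
opening: 0.999
grasp_force: 0.0
```

Emit:
{"api": "servo_tool", "payload": {"commands": "0 0 0 4 -3.5 50 1;0 0 0 0 0 30 1;0 0 0 0 0 15 1;0 0 0 0 0 3.5 1;0 0 0 0 0 0 1"}}

```text
time_s: 2.8
eef_pos: [0.4637, 0.0541, 0.0039]
eef_rot: [0.0, 0.998, 0.07, 0.001]
wrist_force: [0.0, -0.0, 1.1]
opening: 0.998
grasp_force: 0.0
```

```bash
python3 - <<'E'
from bench import *; from h import *
o=get_obs();print(o['eef_pos'],o['wrist_force'])
cv2.imwrite("pics/w3.png",camera("wrist"))
E
```

```text
[0.4636853  0.05414305 0.0038729 ] [ 0.00777842 -0.02854861  1.0816951 ]
```

View pics/w3.png

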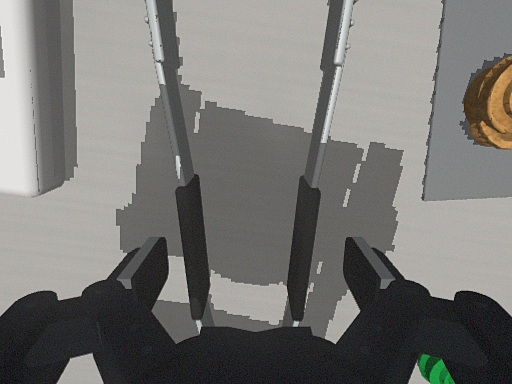

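The sleeves are at about (193,250) and (303,250), centred between the open fingers.

Emit:
{"api": "servo_tool", "payload": {"commands": "0 0 0 0 0 4.5 0.8;0 0 0 0 0 0 0.65;0 0 0 0 0 0 0.59;0 0 0 0 0 0 0.59;0 0 0 0 0 0 0.59"}}

```text
time_s: 3.48
eef_pos: [0.4635, 0.0544, -0.0009]
eef_rot: [0.0, 0.998, 0.07, 0.001]
wrist_force: [-0.6, 0.4, 6.5]
opening: 0.596
grasp_force: 7.1
```

Emit:
{"api": "servo_tool", "payload": {"commands": "0 0 0 0 0 -20 0.59;0 0 0 0 0 -20 0.59;0 0 0 0 0 -20 0.59;0 0 0 -8 45 0 0.59;0 0 0 -8 50 0 0.59"}}

```text
time_s: 4.1
eef_pos: [0.4602, -0.0423, 0.0587]
eef_rot: [0.0, 0.997, 0.071, 0.0]
wrist_force: [1.1, 0.4, -1.2]
opening: 0.591
grasp_force: 5.4
```

Emit:
{"api": "servo_tool", "payload": {"commands": "0 0 0 -8 50 0 0.59;0 0 0 -8 40 0 0.59;0 0 0 -2 10 0 0.59;0 0 0 0 0 0 0.59;0 0 0 0 0 0 0.59"}}

```text
time_s: 4.72
eef_pos: [0.456, -0.142, 0.058]
eef_rot: [-0.0, 0.998, 0.071, -0.0]
wrist_force: [-1.0, 0.4, -0.8]
opening: 0.592
grasp_force: 5.4
```

```bash
python3 - <<'E'
from bench import *; from h import *
import pickle
o=get_obs();c=calibration("wrist");im=camera("wrist");cv2.imwrite("pics/w4.png",im);pickle.dump(c,open("w4.pkl","wb"))
print(o['eef_pos'],o['wrist_force'],o['opening'])
x,y,z=o['eef_pos'];
print([np.round(proj(c,p),1) for p in((.5608,-.1288,.013),)])
hsv=cv2.cvtColor(im,cv2.COLOR_BGR2HSV)
m=((hsv[...,0]<25)&(hsv[...,1]>110)&(hsv[...,2]>60)).astype(np.uint8)
n,l,st,ce=cv2.connectedComponentsWithStats(m)
for i in range(1,n):
  if st[i,4]>300: print(ce[i].round(1),st[i],ray(c,*ce[i],.013).round(4))
E
```

```text
[ 0.45600795 -0.14202168  0.05799774] [-1.0490676   0.39954653 -0.76958995] 0.5922516761696568
[array([257.2,  36. ])]
[116.4  34.5] [  82    0   69   75 3741] [ 0.5504 -0.0496  0.013 ]
[257.4  35.6] [ 226    0   64   74 3707] [ 0.561  -0.1289  0.013 ]
[405.6  11.3] [ 370    0   74   29 1499] [ 0.5847 -0.2088  0.013 ]
```

View pics/w4.png

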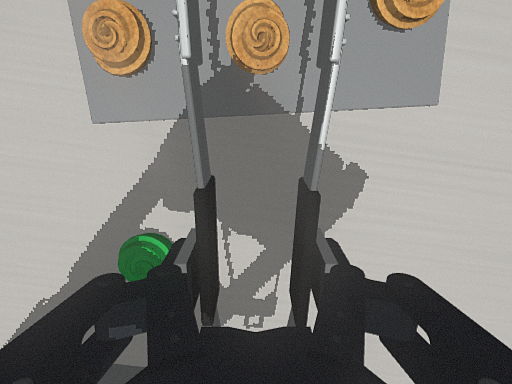

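The view shows the middle biscuit at (257,36) between the paddles. Their rear ends are at about (188,58) left and (334,62) right, and the neighbouring biscuits are outside them.

```bash
python3 - <<'E'
from h import *; import pickle
c=pickle.load(open("w4.pkl","rb"))
im=cv2.imread("pics/w4.png")
cv2.imwrite("pics/w4c.png",cv2.resize(im[0:200,160:360],None,fx=3,fy=3,interpolation=cv2.INTER_CUBIC))
T=np.array([.456,-.142]);x=np.array([.9899,.141]);y=np.array([.141,-.9899])
def rel(p): d=p[:2]-T; return (d@x*1e3).round(1),(d@y*1e3).round(1)
print("bis",rel(np.array([.561,-.1289])))
for z in(.060,.085):
  for n,u,v in(("Lback",188,58),("Rback",334,62),("Ltop",184,5),("Rtop",337,5),("slL",206,182),("slR",309,180),("slLb",210,325),("slRb",298,325)): print(z,n,rel(ray(c,u,v,z)))
E
```

```text
bis (np.float64(105.8), np.float64(1.8))
0.06 Lback (np.float64(88.2), np.float64(-28.5))
0.06 Rback (np.float64(86.6), np.float64(34.8))
0.06 Ltop (np.float64(108.5), np.float64(-28.9))
0.06 Rtop (np.float64(108.5), np.float64(34.5))
0.06 slL (np.float64(32.5), np.float64(-23.4))
0.06 slR (np.float64(33.5), np.float64(26.6))
0.06 slLb (np.float64(-51.3), np.float64(-25.1))
0.06 slRb (np.float64(-51.4), np.float64(24.6))
0.085 Lback (np.float64(85.1), np.float64(-23.3))
0.085 Rback (np.float64(83.8), np.float64(28.7))
0.085 Ltop (np.float64(101.8), np.float64(-23.6))
0.085 Rtop (np.float64(101.7), np.float64(28.4))
0.085 slL (np.float64(39.4), np.float64(-19.1))
0.085 slR (np.float64(40.2), np.float64(22.0))
0.085 slLb (np.float64(-29.4), np.float64(-20.5))
0.085 slRb (np.float64(-29.5), np.float64(20.3))
```

View pics/w4c.png

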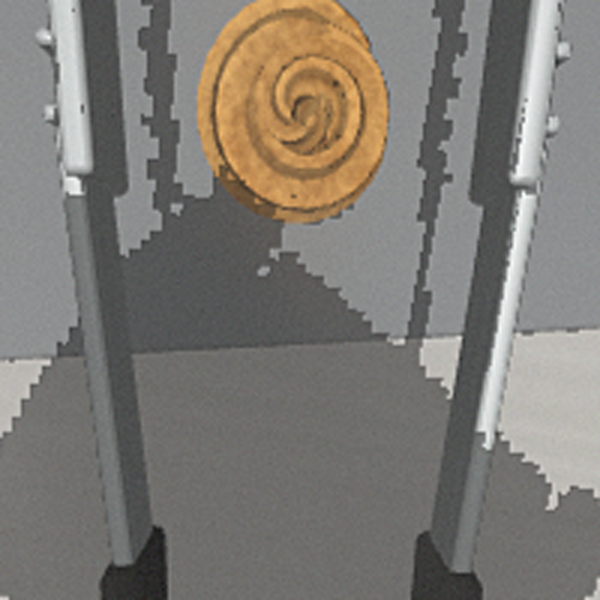

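Emit:
{"api": "servo_tool", "payload": {"commands": "0 0 0 -1.5 -1 25 0.59;0 0 0 0 0 20 0.59;0 0 0 0 0 7 0.59;0 0 0 0 0 2.5 0.59;0 0 0 0 0 0 0.59"}}

```text
time_s: 5.4
eef_pos: [0.4551, -0.1426, 0.0042]
eef_rot: [0.0, 0.998, 0.07, 0.0]
wrist_force: [-0.1, 0.1, -0.9]
opening: 0.589
grasp_force: 5.4
```

```bash
python3 - <<'E'
from bench import *; from h import *
o=get_obs();print(o['eef_pos'],o['wrist_force'],o['opening'])
a=camera("wrist")[0:200,130:380];b=camera("side")[200:290,180:292]
cv2.imwrite("pics/g.png",np.vstack([cv2.resize(a,(400,320)),cv2.resize(b,(400,280),interpolation=cv2.INTER_CUBIC)]))
E
```

```text
[ 0.45514861 -0.14258162  0.00422861] [-0.08629859  0.07710814 -0.85791935] 0.5892063833213639
```

View pics/g.png

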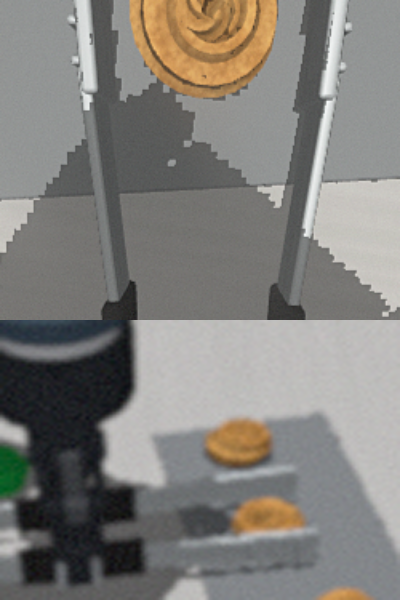

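The paddles straddle the biscuit at low height, the tongs look level, and the neighbours are clear.

Emit:
{"api": "servo_tool", "payload": {"commands": "0 0 0 0 0 1 0.57;0 0 0 0 0 0 0.55;0 0 0 0 0 0 0.535;0 0 0 0 0 0 0.52;0 0 0 0 0 0 0.52"}}

```text
time_s: 6.12
eef_pos: [0.4547, -0.1426, 0.0028]
eef_rot: [-0.0, 0.998, 0.07, -0.0]
wrist_force: [0.1, -0.9, -1.2]
opening: 0.522
grasp_force: 8.2
```

Emit:
{"api": "servo_tool", "payload": {"commands": "0 0 0 0 0 0 0.51;0 0 0 0 0 0 0.505;0 0 0 0 0 0 0.505;0 0 0 0 0 0 0.505"}}

```text
time_s: 6.62
eef_pos: [0.4547, -0.1427, 0.0028]
eef_rot: [0.0, 0.998, 0.07, 0.0]
wrist_force: [0.0, -0.5, 0.4]
opening: 0.509
grasp_force: 22.0
```

Emit:
{"api": "servo_tool", "payload": {"commands": "0 0 0 0 0 -5 0.5;0 0 0 0 0 -12 0.5;0 0 0 0 0 -20 0.5;0 0 0 0 0 -25 0.5;0 0 0 0 0 -20 0.5"}}

```text
time_s: 7.25
eef_pos: [0.4551, -0.1428, 0.0866]
eef_rot: [0.0, 0.998, 0.07, 0.001]
wrist_force: [0.0, 0.3, -0.8]
opening: 0.504
grasp_force: 31.0
```

```bash
python3 - <<'E'
from bench import *; from h import *
o=get_obs();print(o['eef_pos'],o['wrist_force'],o['opening'],o['grasp_force'])
c=calibration("wrist");im=camera("wrist")
hsv=cv2.cvtColor(im,cv2.COLOR_BGR2HSV)
m=((hsv[...,0]<25)&(hsv[...,1]>110)&(hsv[...,2]>60)).astype(np.uint8)
n,l,st,ce=cv2.connectedComponentsWithStats(m)
for i in range(1,n):
  if st[i,4]>300: print(ce[i].round(1),st[i])
a=im[0:200,130:380];b=camera("side")[180:280,180:300]
cv2.imwrite("pics/g2.png",np.vstack([cv2.resize(a,(360,288)),cv2.resize(b,(360,300),interpolation=cv2.INTER_CUBIC)]))
E
```

```text
[ 0.45505469 -0.1427573   0.08660321] [ 0.01605123  0.32794489 -0.76022565] 0.5041940933909622 30.968236327171326
[259.6  24.8] [ 213    0   93   60 4346]
[384.9  15. ] [ 353    0   67   37 1869]
[134.2  42.7] [ 105   12   59   65 2860]
```

View pics/g2.png

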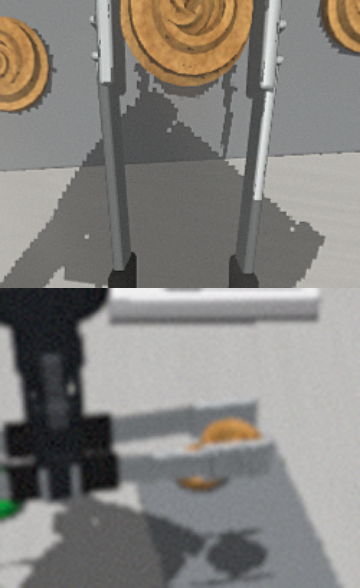

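Emit:
{"api": "servo_tool", "payload": {"commands": "0 0 0 5 -20 0 0.5;0 0 0 9 -42 0 0.5;0 0 0 9 -42 0 0.5;0 0 0 9 -42 0 0.5;0 0 0 9 -42 0 0.5"}}

```text
time_s: 7.98
eef_pos: [0.4685, 0.0507, 0.0843]
eef_rot: [-0.0, 0.998, 0.07, -0.0]
wrist_force: [0.1, 0.2, -0.9]
opening: 0.503
grasp_force: 31.0
```

Emit:
{"api": "servo_tool", "payload": {"commands": "0 0 0 9 -42 0 0.5;0 0 0 9 -42 0 0.5;0 0 0 9 -42 0 0.5;0 0 0 6 -29 0 0.5;0 0 0 0 0 0 0.5"}}

```text
time_s: 8.6
eef_pos: [0.4793, 0.2091, 0.0842]
eef_rot: [-0.0, 0.997, 0.072, -0.0]
wrist_force: [-0.4, -0.4, -0.5]
opening: 0.507
grasp_force: 31.0
```

```bash
python3 - <<'E'
from bench import *; from h import *
o=get_obs();print(o['time_s'],o['eef_pos'],o['wrist_force'],o['opening'],o['grasp_force'])
C=[calibration(n) for n in("scene","side")];ims=[camera(n) for n in("scene","side")];pp=[]
for n,c,im in zip(("scene","side"),C,ims):
  g=proj(c,np.array(o['eef_pos'])+[.106,.0138,.01]);print(n,"expect",np.round(g,1))
  hsv=cv2.cvtColor(im,cv2.COLOR_BGR2HSV)
  m=((hsv[...,0]<25)&(hsv[...,1]>90)&(hsv[...,2]>60)).astype(np.uint8)
  k,l,st,ce=cv2.connectedComponentsWithStats(m)
  for i in range(1,k):
    if st[i,4]>10 and np.hypot(*(ce[i]-g))<40: print(ce[i].round(1),st[i])
  x,y=int(g[0]),int(g[1]);pp.append(cv2.resize(im[y-45:y+45,x-60:x+60],(400,300),interpolation=cv2.INTER_CUBIC))
cv2.imwrite("pics/g3.png",np.vstack(pp))
E
```

```text
8.6 [0.47934322 0.20905135 0.08418637] [-0.36119175 -0.39047034 -0.46675181] 0.5074764899612153 30.980851650238037
scene expect [217.9 161.5]
[215.7 160. ] [213 158   8   6  33]
side expect [255.6 145.8]
[255.3 142. ] [251 141  10   3  25]
```

Emit:
{"api": "servo_tool", "payload": {"commands": "0 0 0 1 0 12 0.5;0 0 0 0 0 15 0.5;0 0 0 0 0 9 0.5;0 0 0 0 0 3 0.5;0 0 0 0 0 0 0.5"}}

```text
time_s: 9.32
eef_pos: [0.4809, 0.2074, 0.0455]
eef_rot: [0.0, 0.998, 0.07, -0.0]
wrist_force: [0.6, -0.5, -0.4]
opening: 0.507
grasp_force: 31.0
```

Emit:
{"api": "servo_tool", "payload": {"commands": "0 0 0 0 0 2 0.5;0 0 0 0 0 0 0.5;0 0 0 0 0 0 0.5"}}

```text
time_s: 9.7
eef_pos: [0.4811, 0.2076, 0.044]
eef_rot: [-0.0, 0.998, 0.07, 0.0]
wrist_force: [0.9, 0.1, -1.4]
opening: 0.506
grasp_force: 31.0
```

Emit:
{"api": "servo_tool", "payload": {"commands": "0 0 0 0 0 1 0.5;0 0 0 0 0 0 0.5;0 0 0 0 0 0 0.5"}}

```text
time_s: 10.07
eef_pos: [0.4809, 0.2075, 0.0427]
eef_rot: [-0.0, 0.998, 0.07, -0.0]
wrist_force: [0.2, 0.5, -1.4]
opening: 0.508
grasp_force: 31.0
```

Emit:
{"api": "servo_tool", "payload": {"commands": "0 0 0 0 0 1 0.5;0 0 0 0 0 0 0.5;0 0 0 0 0 0 0.5"}}

```text
time_s: 10.45
eef_pos: [0.4809, 0.2075, 0.0417]
eef_rot: [0.0, 0.998, 0.07, -0.0]
wrist_force: [0.1, 0.1, -1.4]
opening: 0.507
grasp_force: 31.0
```

Emit:
{"api": "servo_tool", "payload": {"commands": "0 0 0 0 0 0.7 0.5;0 0 0 0 0 0 0.5;0 0 0 0 0 0 0.5"}}

```text
time_s: 10.82
eef_pos: [0.481, 0.2076, 0.0411]
eef_rot: [-0.0, 0.998, 0.07, 0.0]
wrist_force: [-0.3, 0.1, -1.2]
opening: 0.507
grasp_force: 31.0
```

Emit:
{"api": "servo_tool", "payload": {"commands": "0 0 0 0 0 0.5 0.5;0 0 0 0 0 0 0.5;0 0 0 0 0 0 0.52;0 0 0 0 0 0 0.54;0 0 0 0 0 0 0.56"}}

```text
time_s: 11.45
eef_pos: [0.4809, 0.2075, 0.0405]
eef_rot: [-0.0, 0.998, 0.07, -0.0]
wrist_force: [-0.1, -0.3, -1.1]
opening: 0.558
grasp_force: 6.6
```

Emit:
{"api": "servo_tool", "payload": {"commands": "0 0 0 0 0 0 0.58;0 0 0 0 0 0 0.595;0 0 0 0 0 0 0.595;0 0 0 0 0 0 0.595;0 0 0 0 0 0 0.595"}}

```text
time_s: 12.08
eef_pos: [0.4809, 0.2075, 0.0406]
eef_rot: [0.0, 0.998, 0.07, -0.0]
wrist_force: [-0.3, -0.7, -1.6]
opening: 0.599
grasp_force: 5.0
```

```bash
python3 - <<'E'
from bench import *; from h import *
o=get_obs();print(o['eef_pos'],o['wrist_force'],o['opening'],o['grasp_force'])
c=calibration("wrist");im=camera("wrist");hsv=cv2.cvtColor(im,cv2.COLOR_BGR2HSV)
m=((hsv[...,0]<25)&(hsv[...,1]>90)&(hsv[...,2]>60)).astype(np.uint8)
k,l,st,ce=cv2.connectedComponentsWithStats(m)
for i in range(1,k):
  if st[i,4]>200: print(ce[i].round(1),st[i],ray(c,*ce[i],.052).round(4),[ray(c,u,30,.055)[:2].round(4) for u in(st[i][0],st[i][0]+st[i][2])])
print(im[30,150:370:3].mean(1).astype(int).tolist())
E
```

```text
[0.48093339 0.20754059 0.04055801] [-0.30638948 -0.70232709 -1.63981405] 0.5985587615045731 5.04484967508688
[259.7  24.4] [ 213    0   94   59 4321] [0.5796 0.2191 0.052 ] [array([0.5745, 0.2366]), array([0.5795, 0.2007])]
[  8.5 325.2] [  0 303  25  46 542] [0.4202 0.3299 0.052 ] [array([0.5631, 0.3179]), array([0.5644, 0.3084])]
[190, 192, 194, 194, 195, 193, 196, 192, 191, 131, 198, 199, 91, 78, 78, 78, 77, 108, 191, 186, 189, 187, 190, 142, 132, 133, 75, 148, 135, 130, 140, 128, 136, 106, 109, 108, 106, 132, 144, 133, 138, 119, 98, 91, 80, 137, 131, 129, 131, 133, 72, 192, 189, 190, 190, 184, 189, 82, 79, 79, 83, 78, 191, 211, 174, 197, 188, 186, 185, 186, 187, 186, 185, 190]
```

Emit:
{"api": "servo_tool", "payload": {"commands": "0 0 0 0 0 -6 0.595;0 0 0 0 0 -14 0.595;0 0 0 0 0 -20 0.595;0 0 0 0 0 -20 0.595;0 0 0 0 0 0 0.595"}}

```text
time_s: 12.75
eef_pos: [0.4828, 0.2079, 0.1031]
eef_rot: [-0.0, 0.998, 0.07, 0.003]
wrist_force: [-0.4, -0.5, -1.7]
opening: 0.591
grasp_force: 5.0
```

```bash
python3 - <<'E'
from bench import *; from h import *
o=get_obs();print(o['time_s'],o['eef_pos'],o['wrist_force'],o['opening'],o['grasp_force'])
for n in("wrist","scene","side"):
  c=calibration(n);im=camera(n);hsv=cv2.cvtColor(im,cv2.COLOR_BGR2HSV)
  m=((hsv[...,0]<25)&(hsv[...,1]>90)&(hsv[...,2]>60)).astype(np.uint8)
  k,l,st,ce=cv2.connectedComponentsWithStats(m)
  for i in range(1,k):
    if st[i,4]>15:
      p=ray(c,*ce[i],.052)
      if .4<p[0]<.7 and -.3<p[1]<.35: print(n,ce[i].round(1),st[i],p.round(4),ray(c,*ce[i],.013).round(4))
E
```

```text
12.75 [0.48278766 0.20793074 0.10314272] [-0.42730888 -0.47831589 -1.6840093 ] 0.5906507246387767 5.0406243563884345
wrist [258.1  39.3] [ 228    3   61   74 3357] [0.5874 0.2204 0.052 ] [0.5945 0.2211 0.013 ]
scene [219.5 174.5] [215 171  10   8  71] [0.5839 0.2178 0.052 ] [0.6307 0.2652 0.013 ]
scene [328.9 207.8] [322 203  14  11 117] [ 0.6445 -0.123   0.052 ] [ 0.6954 -0.0988  0.013 ]
scene [357.5 219.2] [350 214  15  12 141] [ 0.6469 -0.2039  0.052 ] [ 0.698  -0.1851  0.013 ]
scene [284.2 225.9] [278 220  13  13 130] [ 0.506 -0.077  0.052] [ 0.5475 -0.0496  0.013 ]
scene [347.  242.3] [340 237  15  12 149] [ 0.5496 -0.2256  0.052 ] [ 0.5941 -0.2083  0.013 ]
side [256.  160.8] [250 156  13  10 105] [0.5874 0.2185 0.052 ] [0.5932 0.2873 0.013 ]
side [246.6 239.2] [238 232  18  15 210] [ 0.5467 -0.0954  0.052 ] [ 0.5495 -0.05    0.013 ]
side [320.6 253.1] [312 246  18  16 209] [ 0.6862 -0.1414  0.052 ] [ 0.6994 -0.0995  0.013 ]
side [276.5 295.8] [267 286  20  20 305] [ 0.59  -0.243  0.052] [ 0.596  -0.2087  0.013 ]
```

Emit:
{"api": "servo_tool", "payload": {"commands": "0 0 0 -11 37 0 0.595;0 0 0 -11 38 0 0.595;0 0 0 -11 38 0 0.595;0 0 0 -11 37 0 0.595;0 0 0 0 0 20 0.595"}}

```text
time_s: 13.52
eef_pos: [0.459, 0.0506, 0.0808]
eef_rot: [0.0, 0.998, 0.068, 0.001]
wrist_force: [1.2, 0.2, -1.5]
opening: 0.597
grasp_force: 5.0
```

Emit:
{"api": "servo_tool", "payload": {"commands": "0 0 0 0 0 40 0.595;0 0 0 0 0 28 0.595;0 0 0 0 0 10 0.595;0 0 0 0 0 3 0.595;0 0 0 0 0 0 0.595"}}

```text
time_s: 14.15
eef_pos: [0.459, 0.0528, 0.0002]
eef_rot: [0.0, 0.998, 0.07, 0.001]
wrist_force: [0.9, -0.0, -1.4]
opening: 0.594
grasp_force: 5.0
```

Emit:
{"api": "servo_tool", "payload": {"commands": "0 0 0 0 0 0.7 0.595;0 0 0 0 0 0 0.595;0 0 0 0 0 0 0.64;0 0 0 0 0 0 0.67;0 0 0 0 0 0 0.7"}}

```text
time_s: 14.78
eef_pos: [0.4585, 0.0528, -0.001]
eef_rot: [0.0, 0.998, 0.07, 0.0]
wrist_force: [-0.2, 0.0, 0.4]
opening: 0.697
grasp_force: 0.0
```

Emit:
{"api": "servo_tool", "payload": {"commands": "0 0 0 0 0 0 0.85;0 0 0 0 0 0 1;0 0 0 0 0 0 1;0 0 0 0 0 0 1;0 0 0 0 0 -4 1"}}

```text
time_s: 15.4
eef_pos: [0.458, 0.0529, 0.0028]
eef_rot: [-0.0, 0.998, 0.07, -0.0]
wrist_force: [0.5, 0.7, 1.0]
opening: 1.0
grasp_force: 0.0
```

Emit:
{"api": "servo_tool", "payload": {"commands": "0 0 0 0 0 -20 1;0 0 0 0 0 -50 1;0 0 0 0 0 -60 1;0 0 0 0 0 -60 1;0 0 0 0 0 0 1"}}

```text
time_s: 16.02
eef_pos: [0.4619, 0.0525, 0.1986]
eef_rot: [0.001, 0.998, 0.07, 0.006]
wrist_force: [1.0, -0.6, -0.1]
opening: 1.002
grasp_force: 0.0
```

```bash
python3 - <<'E'
from bench import *; from h import *
o=get_obs();print(o['time_s'],o['eef_pos'],o['wrist_force'],o['opening'])
c=calibration("wrist");im=camera("wrist");cv2.imwrite("pics/end.png",im)
hsv=cv2.cvtColor(im,cv2.COLOR_BGR2HSV)
def bl(m,a,t,z):
  k,l,st,ce=cv2.connectedComponentsWithStats(m.astype(np.uint8))
  for i in range(1,k):
    if st[i,4]>a: print(t,ce[i].round(1),st[i],ray(c,*ce[i],z).round(4))
bl((hsv[...,0]<25)&(hsv[...,1]>90)&(hsv[...,2]>60),150,"bis",.013)
m=hsv[...,2]<55;m[230:]=0;bl(m,60,"dark",.02)
for n,z in(("side",.052),("scene",.052)):
  c=calibration(n);im=camera(n);hsv=cv2.cvtColor(im,cv2.COLOR_BGR2HSV)
  m=(hsv[...,0]<25)&(hsv[...,1]>90)&(hsv[...,2]>60);g=proj(c,(.587,.219,.052));w=np.zeros_like(m);x,y=int(g[0]),int(g[1]);w[y-15:y+15,x-15:x+15]=1
  bl(m&w,15,n,z)
  m=hsv[...,2]<60
  g=proj(c,(.462,.05,.02));w=np.zeros_like(m);x,y=int(g[0]),int(g[1]);w[y-25:y+25,x-35:x+35]=1
  bl(m&w,20,n+" sl",.02)
E
```

```text
16.025 [0.46194013 0.05245576 0.19855604] [ 0.98327948 -0.63475566 -0.11645562] 1.002476293036477
bis [81.2 14.6] [ 62   0  40  36 994] [0.59   0.2418 0.013 ]
bis [504.6  78. ] [495  61  17  35 427] [ 0.5919 -0.1922  0.013 ]
bis [360.  101.1] [ 342   82   36   39 1070] [ 0.5484 -0.0485  0.013 ]
dark [ 70.3 104.7] [ 47  91  51  28 854] [0.5027 0.2506 0.02  ]
dark [230.4 167. ] [226 138  10  62 368] [0.4603 0.0787 0.02  ]
dark [275.4 175.3] [272 146   9  54 164] [0.4579 0.0283 0.02  ]
side [256.1 160.9] [250 156  13  10 104] [0.5875 0.2184 0.052 ]
side sl [206. 204.] [193 199  27  11 241] [0.4597 0.072  0.02  ]
side sl [208.8 216.9] [195 211  28  12 271] [0.4676 0.0219 0.02  ]
scene [219.5 174.5] [215 171  10   8  70] [0.5842 0.2179 0.052 ]
scene sl [225. 222.] [219 213  13  19 114] [0.4542 0.075  0.02  ]
scene sl [241.7 228.4] [234 219  16  19 132] [0.462  0.0235 0.02  ]
```

Emit:
{"api": "servo_tool", "payload": {"commands": "0 0 0 0 0 0 1;0 0 0 0 0 0 1;0 0 0 0 0 0 1;0 0 0 0 0 0 1"}}

```text
time_s: 16.68
eef_pos: [0.4583, 0.0529, 0.1925]
eef_rot: [-0.0, 0.998, 0.07, -0.0]
wrist_force: [-0.4, 0.4, -0.4]
opening: 1.001
grasp_force: 0.0
```

```bash
python3 -c "
from bench import *
print(hand_in())"
```

```text
the job is handed in; nothing more can be done
None
```

I handed the job in at about 17 s; no verdict came back. By camera measurement, the middle biscuit is on the pan within about 5 mm of its centre, the tongs are back on the bench clear of the mat and scale, and the outer biscuits have not moved; the small jar was not re-measured.

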